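Proof-pull a return spring on the bench tester

ROBOT

A 6-joint arm with a two-finger parallel gripper is mounted at the origin on the work surface. World frame = base frame: x ahead of the robot, y to its left, z up, the work surface at z = 0. Lengths are in mm, angles in degrees, forces in N, time in s.
With the tool pointing down it reaches from about 300 to 850 mm from the base axis. Payload 4.2 kg.
Tool frame: the origin (TCP) lies at the very end of the fingers, on their centre line; the grasp point (between the pads) lies 19 mm behind it; x points along the fingers, y is the direction in which the jaws open and shut, and the axes are right-handed (so a half turn about x gives the same grasp; the last joint's range is limited). The gripper opens to 91 mm and grips with 3 to 60 N. Pads are 32 mm wide; open, the fingers measure 118 mm over their backs; the gripper's body (76 mm by 178 mm) begins 60 mm behind the grasp point.
Start: joints at [-64.859, 18.312, 89.639, -0, 72.044, -1.146], TCP at [254.657, -515.551, 213.976] pointing down, gripper open.
Joint ranges: [-177.97, 177.97], [-48.28, 115.42], [12.27, 149.76], [-77.06, 257.06], [2.81, 150.46], [-146.56, 146.56]. Speed limits (degrees/s): [147.25, 147.25, 180, 180, 180, 180].

INTERFACE

Orientations are given as [roll, pitch, yaw] about the fixed x, y, z axes, in that order (R = Rz(yaw) Ry(pitch) Rx(roll)).
In Python, from workcell import sensors, grab_frame, job_done, finder gives the robot as it stands.
- The arm moves only by the tool play_rows, never from a script. Its argument "motion" is a list of rows, each a list of 5 numbers: the shift along the world's x, y, z in m, then the turn about the world's z in rad, then the opening, from 0 (shut) to 1 (fully open). In form: [[tx, ty, tz, roll, fingers], ...]. A call has exactly 8 rows; each row is the pose to reach, as a shift and turn from the pose commanded when the call began; what a row does not reach only later rows make up. A row lasts 1/12 s, in which the tool goes at most 41.7 mm and 7.16 degrees, less where a joint would pass 70% of its speed; a pose out of reach is approached as far as the arm can. A call with a gripper value outside its range is refused whole. The fingers move at their own pace and stop on an object; "squeeze" is the grip in N (left out, the last holds). Time passes only in rows, so rows that repeat a pose let the fingers close, or fill a call up. It gives the time, the measured TCP pose, the force and the opening at its end, in the units of the state.
- sensors.state(): the state, without advancing time (a new reading comes with each control period).
- grab_frame(name): name is "scene" or "top" or "wrist"; returns a dict with "img" (480x640x3 uint8, blue, green, red), "fx", "fy", "cx", "cy" (pixels), "k1" (the pictures are not rectified: a ray, as slopes to the right and down, at radius r is drawn at 1 + k1 r^2 times it, then the intrinsics apply), "rvec" (rotation vector, rad) and "tvec" (3), from world to camera coordinates, as OpenCV has them; the wrist camera has in their place "tool_from_camera" (4x4, takes a point from camera to tool coordinates, whose origin is the TCP and whose axes are the tool frame's). Camera axes: x right, y down, z forward; pixel columns grow to the right and rows downward; lengths in mm; the calibration is good to about 2 mm. A picture is of the moment at which its call begins: read the wrist's pose just before it. There is no depth.
- job_done(): hands the job in, once; it reports no verdict.
Trained networks look in a picture, given as the dict that the camera call returned (one of the last four; its "shot" number tells which), for a name from the list of things; names that differ only in an ending like _2 or _b are one class to them, and where a whole thing is asked for, a point or a joint stands for the part that bears it (a point fixed in the world has none). Each returns a list of dicts, best first, with "conf" (0 to 1); they miss things now and then, are a little off and sometimes report something else, mostly with a low value. They report only what shows in the picture. A call takes as long as a camera call.
- finder.spot_in(picture, label): "point" ([column, row] in pixels, amid what is visible of it).
- finder.spot_point(picture, label): "point" ([column, row] in pixels: a listed point, or the origin of a listed thing).
The state is a dict: "time_s": time; "qpos": joint angles; "qvel": joint speeds; "effort": joint torques, N m; "ee_pos": TCP position; "ee_rot": TCP orientation; "force": force on the tool from outside, world axes, zero at the start; "torque": the same for the moment, N m; "gripper_width": finger opening in mm.
Only numpy, scipy, OpenCV 4.12 (cv2) and the standard library are available. Lean on these libraries where they do the work, as an engineer would, in place of code of your own. Each camera call takes 0.05 s, during which the arm holds its last target.

TASK

Check the return spring on the bench spring tester: first push the drag pointer all the way back against the slide while the slide is home, then pull the slide out by its bar until the pointer is level with the set clip and hold it there for a second. Then ease the slide gently back home, never letting it snap, so that the pointer stays behind level with the clip; leave the clip and the things on the bench as they are.

Things in the scene. Friction and masses are not known exactly. Their poses are not given: they have to be found in the camera images.
- tester: Spring tester bolted to the bench: grey base plate 12 mm thick with a dark spring tube on it, 44 mm across (end collars 52 mm, top 71 mm above the bench). Origin on the bench under the tube's axis; z up. Its -x axis, roughly towards the robot, is the pulling direction of all three slides. In its frame the plate spans x -190 to 150, y -58 to 128 mm; the tube x 35 to 140 mm, at y = 0.
- pull_bar (a point): Middle of the slide's black pull bar: round, level, along the tester's y, 16 mm thick, 100 mm long, centre 95 mm above the bench, at tester x = -50 mm - slide reading, y = 0. Below it an upright plate, 8 mm thick, 70 mm wide. Behind it (+x) a rod, top 51 mm above the bench, runs into the tube; fingertips fit in over the rod (77 mm free when home) and can pull the bar.
- slide (a joint): How far the sprung slide is pulled out, in m: 0 = home on its stop, at most 0.13. The spring pulls it home with 4 N at 0 and 0.7 N more per 10 mm; let go, it snaps back. A low arm on its side (35 to 50 mm above the bench, out to tester y = 90 mm) pushes the drag pointer outwards ahead of it. It touches the pointer when both joints read the same.
- slide_index (a point): Point at the slide's low side arm, at tester x = -61 mm - slide reading, y = 75 mm, 45 mm above the bench: it coincides with point pointer_mark when the arm touches the pointer.
- pointer (a joint): Position of the drag pointer in m, 0 (against the slide at home) to 0.13 outwards (tester -x). Not sprung, not fixed to the slide: it stays where it is pushed, with 1.5 N of friction; a fingertip can push it back (to tester +x) until it meets the slide's arm. It starts farther out than the clip.
- pointer_mark (a point): On the drag pointer: a black upright fin 6 mm thick along tester x, 28 mm wide (y 60 to 88 mm), 28 to 90 mm above the bench, with a low nib on its +y side. The point is mid-thickness, at tester x = -61 mm - pointer reading, y = 75 mm, 45 mm above the bench. Its foot, up to 32 mm above the bench, sticks out 9.5 mm beyond the fin on the -x side.
- clip (a joint): Position of the set clip in m, outwards (tester -x): it marks the length to pull to. Slide and pointer are level with it when they read the same. Clamped with 9 N of friction; not to be shifted.
- clip_mark (a point): Top of the set clip: a small dark steel block with a bright thumbscrew, 18 x 20 mm, up to 37 mm above the bench, on the outer edge of the ticked scale plate (tester y = 120 mm), its nib pointing at the pointer's path; at tester x = -61 mm - clip reading. Ticks are 10 mm apart.
- socket: Bystander, to be left alone: small steel socket, upright tube 28 mm across, 32 mm tall; origin under its middle.
- coil_pack: Bystander, to be left alone: black ignition coil lying flat, 120 mm long, 24 mm high; origin under its middle.
- mouse: Bystander, to be left alone: black computer mouse, 100 x 58 x 28 mm; origin under its middle.
- spanner: Bystander, to be left alone: steel spanner lying flat, 190 mm long; origin under its middle.
- water: Bystander, to be left alone: clear water bottle, 64 mm across, 200 mm tall; origin under its middle.
- oil_jug: Bystander, to be left alone: black oil jug, 70 x 110 mm, 180 mm tall; origin under its middle.
- plug_carton: Bystander, to be left alone: small cardboard carton, 60 x 100 x 50 mm; origin under its middle.
- jar: Bystander, to be left alone: glass jar with a steel lid, 70 mm across, 80 mm tall; origin under its middle.

How it is judged (in metres and radians):
On the way, in this order (a step that is already met when the one before it is completed fails the run):
1. the drag pointer is pushed back against the slide (within 7 mm) with the slide home (within 5 mm) (value of joint pointer below 0.007 m and value of joint slide below 0.005 m), for 0.1 s.
2. the slide, with the pointer, is held level with the clip (within 5 mm) for 0.8 s (x of slide_index in the frame of clip_mark between -0.005 and 0.005 m and x of pointer_mark in the frame of clip_mark between -0.005 and 0.005 m), for 0.8 s.
At the end, for the whole second after the job is handed in: The slide is home (within 5 mm) and at rest, and the drag pointer is left level with the set clip (within 5 mm) (value of joint slide below 0.005 m and x of pointer_mark in the frame of clip_mark between -0.005 and 0.005 m and velocity of joint each of slide, pointer below 0.01 m/s); the robot touches nothing.
It fails at once if the slide snaps back (faster than 0.35 m/s) (velocity of joint slide below -0.35 m/s).
It fails at once if the set clip is shifted by more than 4 mm (distance of clip_mark from where it was at the start of the episode above 0.004 m).
It fails at once if a bystander is moved by more than 25 mm (distance of any of socket, coil_pack, mouse, spanner, water, oil_jug, plug_carton, jar from where it was at the start of the episode above 0.025 m).
It also fails if it takes over 59 s, if anything falls off the work surface, if the arm or the gripper's body presses on something with over 40 N, if the wrist force passes 120 N, or if a joint passes its speed limit or range.

## Working session

There is one attempt and no reset: what is moved stays moved. The work goes in short steps, Python scripts to look and compute and a tool call to move; the robot and the scene stay as the last step left them, time stands still between calls to the robot, and variables do not carry over. Pictures are saved under pics/ and viewed, and the job is handed in when it is done.

Besides the shell and the picture viewer there is one more tool, called by a JSON object that holds its "op" and its "data", one argument or row to a line. play_rows: Moves the arm, as the interface text tells. Its arguments: {"type":"object","properties":{"motion":{"type":"array","items":{"type":"array","items":{"type":"number"}}},"squeeze":{"type":"number"}},"required":["motion"]}

```bash
mkdir -p pics; ls
cat > h.py <<'E'
import numpy as np, cv2
from workcell import sensors, grab_frame, job_done, finder
def cam(p):
    R,_=cv2.Rodrigues(np.array(p["rvec"],float)); t=np.array(p["tvec"],float).reshape(3)
    return R,t
def ray(p,px):
    K=np.array([[p["fx"],0,p["cx"]],[0,p["fy"],p["cy"]],[0,0,1]],float)
    d=np.array([p["k1"],0,0,0,0],float)
    u=cv2.undistortPoints(np.array([[px]],float),K,d)[0,0]
    return np.array([u[0],u[1],1.0])
def at_z(p,px,z):
    R,t=cam(p); o=-R.T@t; v=R.T@ray(p,px); return o+v*(z-o[2])/v[2]
def proj(p,X):
    K=np.array([[p["fx"],0,p["cx"]],[0,p["fy"],p["cy"]],[0,0,1]],float)
    d=np.array([p["k1"],0,0,0,0],float)
    return cv2.projectPoints(np.array(X,float).reshape(-1,1,3),np.array(p["rvec"],float),np.array(p["tvec"],float),K,d)[0].reshape(-1,2)
E
python3 - <<'E'
from h import *
s=sensors.state(); print({k:np.round(v,3).tolist() for k,v in s.items()})
for n in ["scene","top"]:
    p=grab_frame(n); cv2.imwrite(f"pics/{n}1.png",p["img"])
    R,t=cam(p); print(n,"cam pos",np.round(-R.T@t),p["fx"],p["k1"])
    for l,z in [("tester",0),("pull_bar",95),("slide_index",45),("pointer_mark",45),("clip_mark",37)]:
        for r in finder.spot_point(p,l)[:2]:
            print(l,np.round(r["point"],1),round(r["conf"],2),np.round(at_z(p,r["point"],z),1))
    for l in ["socket","coil_pack","mouse","spanner","water","oil_jug","plug_carton","jar"]:
        for r in finder.spot_point(p,l)[:1]:
            print(l,np.round(r["point"],1),round(r["conf"],2),np.round(at_z(p,r["point"],0),1))
E
```

```text
pics
{'time_s': 0.0, 'qpos': [-64.86, 18.35, 89.708, -0.001, 72.043, -1.144], 'qvel': [0.107, -0.111, 0.043, 0.025, -0.13, 0.007], 'effort': [0.003, -41.245, -23.198, 0.073, 0.046, -0.0], 'ee_pos': [254.418, -515.079, 213.127], 'ee_rot': [-90.433, 89.899, 115.852], 'force': [1.061, 0.259, 0.979], 'torque': [0.007, 0.036, -0.054], 'gripper_width': 91.855}
scene cam pos [1409. -248. 1344.] 618.343093779711 -0.05700473975329899
tester [319.8 314.6] 0.71 [720.1 -49.9   0. ]
pull_bar [304.7 281.6] 0.59 [675.6 -77.1  95. ]
slide_index [325.5 276.7] 0.74 [644.5 -17.2  45. ]
pointer_mark [288.8 248.4] 0.7 [541.3 -86.9  45. ]
clip_mark [313.9 251.1] 0.63 [558.9 -25.5  37. ]
socket [248.4 312.7] 0.59 [ 674.2 -218.8    0. ]
coil_pack [279.2 359.3] 0.75 [ 812.3 -171.1    0. ]
mouse [396.7 182.1] 0.57 [359.6 266.7   0. ]
spanner [220.4 216.2] 0.85 [ 364.6 -239.5    0. ]
water [489.5 229.1] 0.78 [575.6 460.9   0. ]
oil_jug [135.2 286.4] 0.69 [ 534.5 -483.1    0. ]
plug_carton [136.8 239.1] 0.78 [ 388.6 -467.5    0. ]
jar [469.7 198.9] 0.63 [465.  447.9   0. ]
top cam pos [ 423.   -6. 1525.] 520.2670911847165 -0.06128760197699071
tester [334.1 194.5] 0.97 [722.1 -58.5   0. ]
pull_bar [343.2 204.2] 0.72 [676.  -80.4  95. ]
slide_index [322.5 222.8] 0.89 [630.7 -23.1  45. ]
pointer_mark [342.6 255.6] 0.37 [536.2 -80.2  45. ]
clip_mark [165.5 278.6] 0.56 [471.1 427.5  37. ]
clip_mark [323.5 250.7] 0.37 [551.  -25.9  37. ]
socket [390.3 213.5] 0.4 [ 664.7 -225.1    0. ]
coil_pack [343.8 198. ] 0.68 [711.5 -87.3   0. ]
mouse [218.8 323.3] 0.66 [342.7 278.5   0. ]
spanner [400.5 313.3] 0.89 [ 370.9 -250.1    0. ]
water [159.4 241.2] 0.74 [582.9 459.7   0. ]
oil_jug [478.9 257. ] 0.86 [ 534.6 -485.9    0. ]
plug_carton [476.4 308. ] 0.75 [ 385.  -473.6    0. ]
jar [162.2 277.8] 0.59 [474.7 448.1   0. ]
```

Run:
```python
import cv2
a=cv2.imread("pics/scene1.png"); cv2.imwrite("pics/scene1c.png",cv2.resize(a[190:390,200:420],None,fx=3,fy=3,interpolation=cv2.INTER_CUBIC)[:600,:])
a=cv2.imread("pics/top1.png"); cv2.imwrite("pics/top1c.png",cv2.resize(a[150:300,260:420],None,fx=4,fy=4,interpolation=cv2.INTER_CUBIC))
```

```text
(no output)
```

View pics/scene1.png

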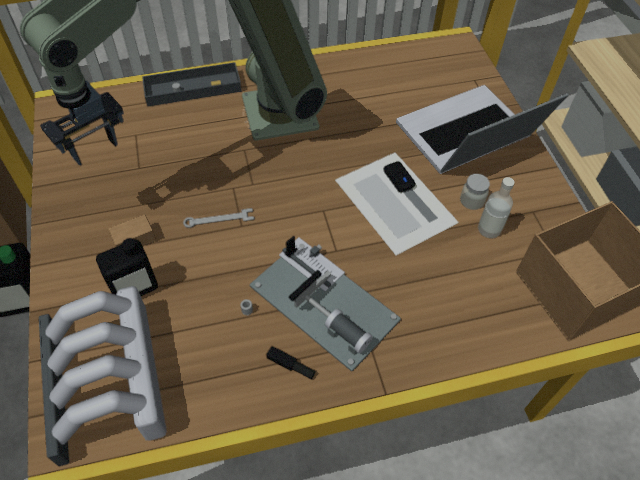

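View pics/scene1c.png

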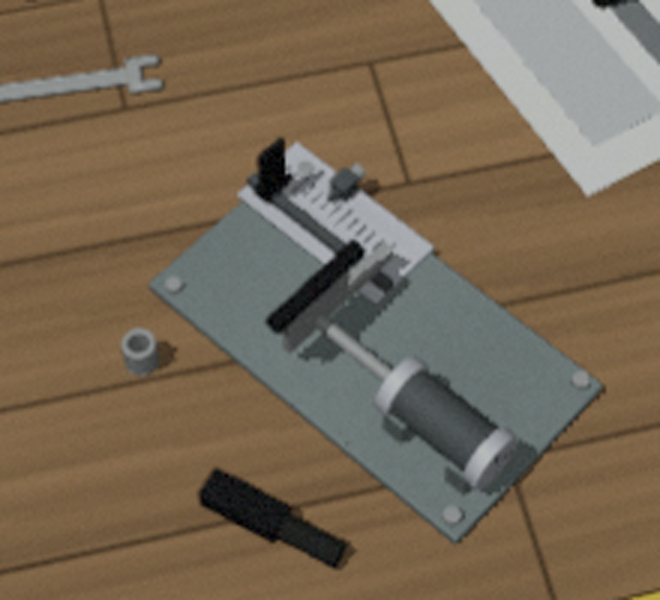

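View pics/top1c.png

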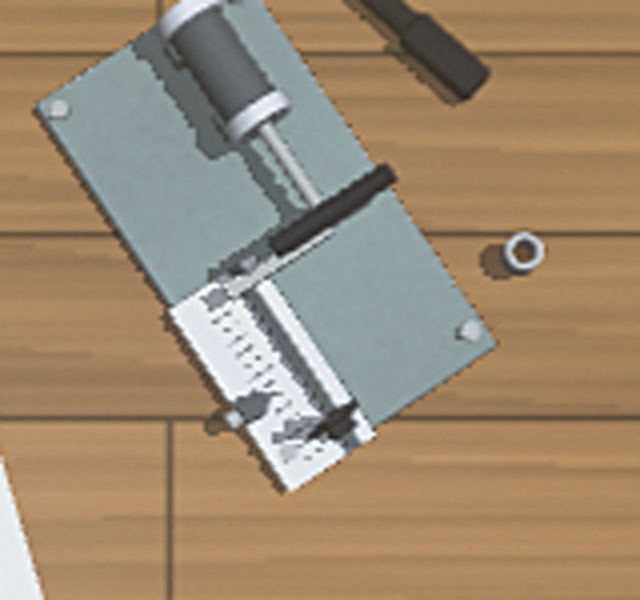

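The top and scene views show the tester turned by about 30°. The fin sits near the outer end of the scale and the clip near its middle (top pixel ~(322,252)). I'll fit the tester's pose from the plate corners and tube.

```bash
cat >> h.py <<'E'
from scipy.optimize import least_squares
def T(q,P):
    c,s=np.cos(q[2]),np.sin(q[2]); P=np.atleast_2d(np.array(P,float))
    return np.c_[q[0]+c*P[:,0]-s*P[:,1], q[1]+s*P[:,0]+c*P[:,1], P[:,2]]
E
python3 - <<'E'
from h import *
S=grab_frame("scene"); t=grab_frame("top")
cv2.imwrite("pics/t2.png",cv2.resize(t["img"][130:290,250:410],None,fx=3.7,fy=3.7,interpolation=cv2.INTER_NEAREST))
A=[(S,(150/3+200,287/3+190),(-190,-58,12)),(S,(605/3+200,387/3+190),(150,128,12)),(S,(457/3+200,542/3+190),(150,-58,12)),
   (t,(495/4+260,345/4+150),(-190,-58,12)),(t,(40/4+260,105/4+150),(150,128,12))]
def f(q):
    return np.concatenate([proj(p,T(q,[X]))[0]-np.array(px) for p,px,X in A])
r=least_squares(f,[722,-55,-0.5]); print(r.x,np.degrees(r.x[2]),r.fun.round(1))
q=r.x
np.save("q.npy",q)
# draw
for p,n in((S,"S"),(t,"T")):
    im=p["img"].copy()
    big=cv2.resize(im,None,fx=4,fy=4,interpolation=cv2.INTER_CUBIC)
    def L(a,b,c):
        a,b=proj(p,T(q,[a,b])); cv2.line(big,tuple(int(v*4+2) for v in a),tuple(int(v*4+2) for v in b),c,1)
    for a,b in (((-190,-58,12),(150,-58,12)),((150,-58,12),(150,128,12)),((150,128,12),(-190,128,12)),((-190,128,12),(-190,-58,12))): L(a,b,(0,0,255))
    L((-50,-50,103),(-50,50,103),(0,255,0))
    L((35,0,71),(140,0,71),(255,255,0))
    L((-61,60,45),(-61,88,45),(255,0,255))
    for k in range(14): L((-61-10*k,95,14),(-61-10*k,110,14),(0,165,255) if k%5 else (255,0,0))
    u=proj(p,T(q,[(-20,35,20)]))[0]*4
    x0,y0=int(u[0]-350),int(u[1]-300); x0=max(x0,0);y0=max(y0,0)
    cv2.imwrite(f"pics/fit{n}.png",big[y0:y0+600,x0:x0+700])
E
```

```text
[ 7.27020417e+02 -5.05677557e+01  5.84817241e-01] 33.507559701679135 [-1.4 -1.8 -0.1 -1.2 -0.8 -0.1  0.3 -1.8 -2.3 -2.1]
```

View pics/fitS.png

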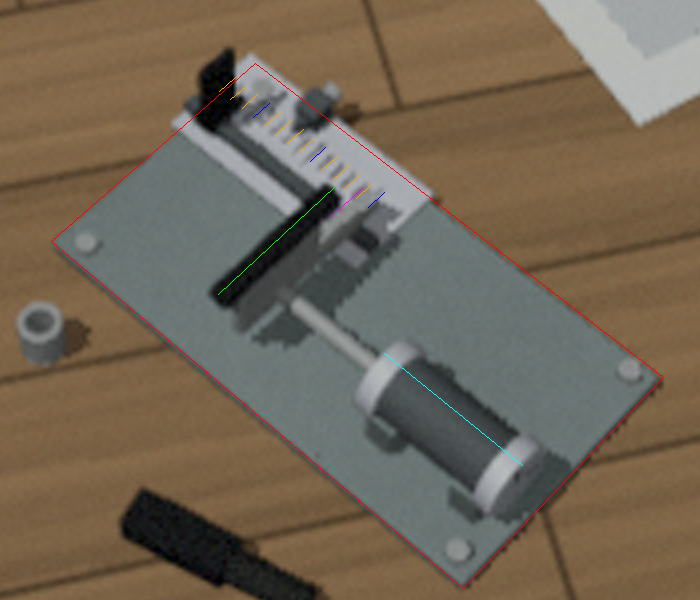

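View pics/fitT.png

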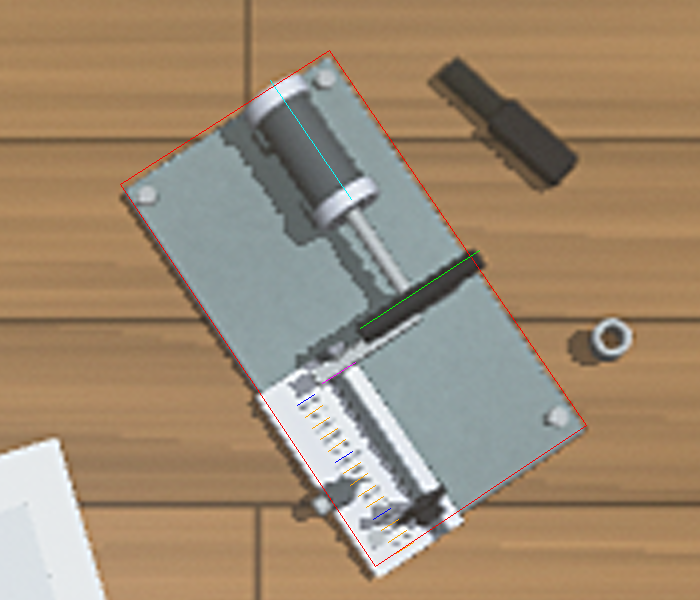

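Run:
```python
from h import *
q=np.load("q.npy"); c,s=np.cos(q[2]),np.sin(q[2])
inv=lambda X:np.array([c*(X[0]-q[0])+s*(X[1]-q[1]),-s*(X[0]-q[0])+c*(X[1]-q[1])])
for n,X in {"pS":(541.3,-86.9),"pT":(536,-80),"cS":(559,-25.5),"cT":(551,-26),"iS":(644.5,-17.2),"iT":(630.7,-23),"bS":(675.6,-77),"bT":(676,-80)}.items(): print(n,inv(X).round(1))
from scipy.spatial.transform import Rotation as Ro
st=sensors.state(); R=Ro.from_euler("xyz",st["ee_rot"],degrees=True).as_matrix(); print(R.round(3)); th=np.degrees(np.arctan2(R[1,1],R[0,1])); print("tool y yaw",th,"need turn",np.degrees(q[2])-th, np.degrees(q[2])-th+180, st["ee_pos"])
w=grab_frame("wrist"); print(np.round(w["tool_from_camera"],3),w["fx"],w["k1"])
print("above scale pre-push", T(q,[(-215,75,0),(-150,90,0)]))
```

```text
pS [-174.9   72.2]
pT [-175.5   80.9]
cS [-126.3  113.7]
cT [-133.2  117.7]
iS [-50.4  73.4]
iT [-65.1  76.2]
bS [-57.5   6.3]
bT [-58.8   3.6]
[[ 0.     0.443 -0.897]
 [-0.    -0.897 -0.443]
 [-1.     0.    -0.   ]]
tool y yaw -63.713893831448814 need turn 97.22145353312794 277.22145353312794 [ 254.65213468 -515.54260097  213.98249137]
[[-0.00000e+00 -2.63000e-01  9.65000e-01 -1.71864e+02]
 [ 1.00000e+00  0.00000e+00  1.00000e-03  0.00000e+00]
 [-1.00000e-03  9.65000e-01  2.63000e-01 -7.43600e+01]
 [ 0.00000e+00  0.00000e+00  0.00000e+00  1.00000e+00]] 423.1226724775718 -0.04316171002008329
above scale pre-push [[ 506.34709867 -106.72188735    0.        ]
 [ 552.26423804  -58.33163717    0.        ]]
```

{"op": "play_rows", "data": {
  "motion": [
    [0.02, 0.034, 0, 0.12, 0],
    [0.04, 0.068, 0, 0.24, 0],
    [0.06, 0.102, 0, 0.36, 0],
    [0.08, 0.136, 0, 0.48, 0],
    [0.1, 0.17, 0, 0.6, 0],
    [0.12, 0.204, 0, 0.72, 0],
    [0.14, 0.238, 0, 0.84, 0],
    [0.16, 0.272, 0, 0.96, 0]
  ],
  "squeeze": 20
}}

```text
time_s: 2.22
ee_pos: [415.3, -241.8, 214.2]
ee_rot: [71.9, 90.0, -26.5]
force: [0.4, 0.5, -0.5]
gripper_width: 41.0
```

{"op": "play_rows", "data": {
  "motion": [
    [0.02, 0.034, 0, 0.12, 0],
    [0.04, 0.068, 0, 0.24, 0],
    [0.06, 0.102, 0, 0.36, 0],
    [0.08, 0.13, 0, 0.48, 0],
    [0.092, 0.137, 0, 0.6, 0],
    [0.092, 0.137, 0, 0.72, 0],
    [0.092, 0.137, 0, 0.737, 0],
    [0.092, 0.137, 0, 0.737, 0]
  ]
}}

```text
time_s: 2.88
ee_pos: [506.5, -106.4, 213.9]
ee_rot: [-124.5, 90.0, 179.0]
force: [-1.0, 0.2, -0.8]
gripper_width: 0.7
```

```bash
cat >> h.py <<'E'
from scipy.spatial.transform import Rotation as Ro
def wrist():
    st=sensors.state(); w=grab_frame("wrist")
    R=Ro.from_euler("xyz",st["ee_rot"],degrees=True).as_matrix(); M=np.eye(4); M[:3,:3]=R; M[:3,3]=st["ee_pos"]
    W=M@np.array(w["tool_from_camera"],float); C=np.linalg.inv(W)
    w["rvec"]=cv2.Rodrigues(C[:3,:3])[0]; w["tvec"]=C[:3,3]
    return st,w
E
python3 - <<'E'
from h import *
q=np.load("q.npy"); c,s=np.cos(q[2]),np.sin(q[2])
inv=lambda X:np.array([c*(X[0]-q[0])+s*(X[1]-q[1]),-s*(X[0]-q[0])+c*(X[1]-q[1])])
st,w=wrist(); print(st["time_s"],st["ee_pos"].__repr__(),st["ee_rot"],st["force"],st["gripper_width"],st["qpos"])
im=w["img"]; cv2.imwrite("pics/w1.png",im)
for l,z in [("pull_bar",95),("slide_index",45),("pointer_mark",45),("clip_mark",37)]:
    for r in finder.spot_point(w,l)[:2]:
        X=at_z(w,r["point"],z); print(l,np.round(r["point"],1),round(r["conf"],2),X.round(1),inv(X).round(1))
E
```

```text
2.8833 array([ 506.53598473, -106.38918412,  213.85108449]) [-124.4596165    89.97858501  178.96415427] [-0.98926371  0.2313669  -0.7607659 ] 0.7327295124969445 [-1.31317973e+01  1.31543946e+01  9.69586303e+01 -4.77829879e-03
  6.99079148e+01 -4.65539258e+01]
pull_bar [524.6 323.4] 0.93 [683.8 -79.9  95. ] [-52.2  -0.6]
pull_bar [361.  212.2] 0.64 [528.8 -78.3  95. ] [-180.5   86.3]
slide_index [489.6 210.8] 0.8 [628.  -24.1  45. ] [-68.   76.7]
pointer_mark [362.7 212.8] 0.89 [541.1 -83.7  45. ] [-173.3   75. ]
clip_mark [412.  155.4] 0.76 [548.9 -23.3  37. ] [-133.5  121.1]
```

View pics/w1.png

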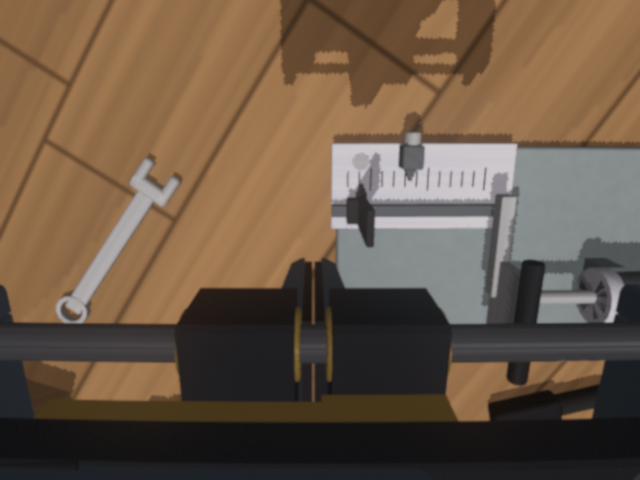

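The wrist view shows the fin at column ~362, the clip's nib at ~411, the slide arm at ~500 and the bar at ~525. The tool axis lines up with the scale. I'll descend outside the fin and then push it in.

{"op": "play_rows", "data": {
  "motion": [
    [0, 0, -0.03, 0, 0],
    [0, 0, -0.06, 0, 0],
    [0, 0, -0.09, 0, 0],
    [0, 0, -0.12, 0, 0],
    [0, 0, -0.145, 0, 0],
    [0, 0, -0.162, 0, 0],
    [0, 0, -0.162, 0, 0],
    [0, 0, -0.162, 0, 0]
  ]
}}

```text
time_s: 3.8
ee_pos: [506.2, -106.8, 51.7]
ee_rot: [-140.1, 89.9, 163.4]
force: [1.5, -0.0, 0.3]
gripper_width: 0.2
```

Run:
```python
from h import *
q=np.load("q.npy")
st,w=wrist(); print(st["time_s"],st["ee_pos"],st["force"])
cv2.imwrite("pics/w2.png",w["img"])
p=grab_frame("scene"); cv2.imwrite("pics/s2.png",cv2.resize(p["img"][190:330,230:390],None,fx=4,fy=4,interpolation=cv2.INTER_CUBIC))
```

```text
3.8 [ 506.23719334 -106.80860295   51.7012925 ] [ 1.51164371 -0.01991455  0.33960708]
```

View pics/w2.png

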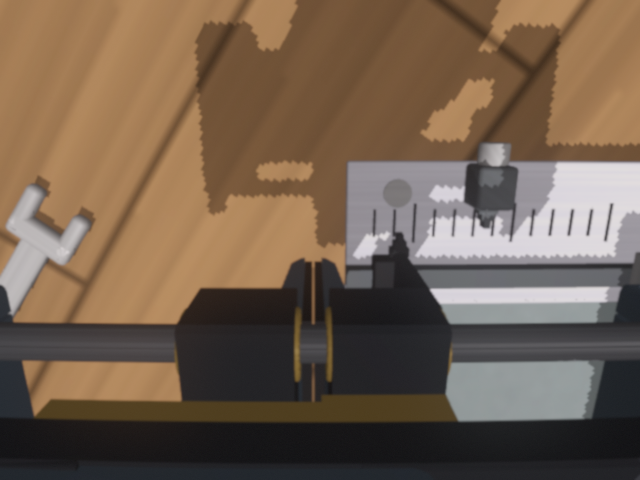

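View pics/s2.png

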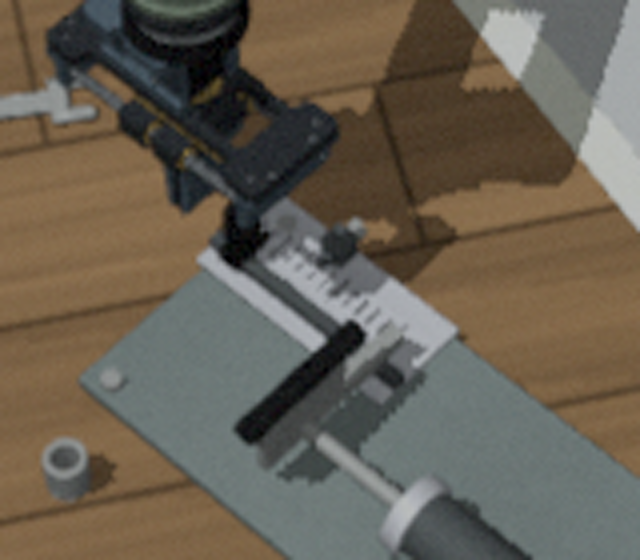

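The long ticks at columns 414, 513 and 611 should be 100, 50 and 0. The clip nib is at (486,222) and the pointer nib at (400,240). I'll compute positions from this view.

Run:
```python
from h import *
q=np.load("q.npy"); c,s=np.cos(q[2]),np.sin(q[2])
inv=lambda X:np.array([c*(X[0]-q[0])+s*(X[1]-q[1]),-s*(X[0]-q[0])+c*(X[1]-q[1])])
st,w=wrist()
for z in (12,14,16):
    print(z,[inv(at_z(w,(u,v),z)).round(1).tolist() for u,v in((611,222),(513,222),(414,222),(374,222),(347,215))])
for z in (15,25,30,37):
    print(z,"clipnib",inv(at_z(w,(486,222),z)).round(1),"cliptop",inv(at_z(w,(491,185),z)).round(1),"ptrnib",inv(at_z(w,(400,240),z)).round(1))
for l,z in [("pointer_mark",45),("clip_mark",37)]:
    for r in finder.spot_point(w,l)[:2]:
        X=at_z(w,r["point"],z); print(l,np.round(r["point"],1),round(r["conf"],2),X.round(1),inv(X).round(1))
print("dir",c,s)
R=Ro.from_euler("xyz",st["ee_rot"],degrees=True).as_matrix(); print(np.degrees(np.arctan2(R[1,1],R[0,1])))
a=cv2.resize(w["img"][140:300,340:520],None,fx=4,fy=3.7,interpolation=cv2.INTER_CUBIC); cv2.imwrite("pics/w2z.png",a)
```

```text
12 [[-55.5, 96.7], [-108.8, 96.7], [-161.1, 96.7], [-181.9, 96.7], [-196.0, 100.4]]
14 [[-56.9, 97.2], [-109.8, 97.2], [-161.6, 97.1], [-182.2, 97.1], [-196.2, 100.8]]
16 [[-58.4, 97.7], [-110.8, 97.7], [-162.1, 97.6], [-182.5, 97.6], [-196.4, 101.3]]
15 clipnib [-124.5   97.4] cliptop [-124.   116.6] ptrnib [-168.5   87.8]
25 clipnib [-128.8   99.8] cliptop [-128.3  118.1] ptrnib [-170.7   90.7]
30 clipnib [-130.9  101.1] cliptop [-130.4  118.8] ptrnib [-171.8   92.1]
37 clipnib [-133.9  102.8] cliptop [-133.4  119.9] ptrnib [-173.3   94.2]
pointer_mark [400.4 287.6] 0.82 [541.6 -84.9  45. ] [-173.6   73.8]
clip_mark [492.2 185.2] 0.57 [550.1 -24.   37. ] [-132.9  119.8]
dir 0.8338129913132551 0.5520470048077805
33.47766635810845
```

View pics/w2z.png

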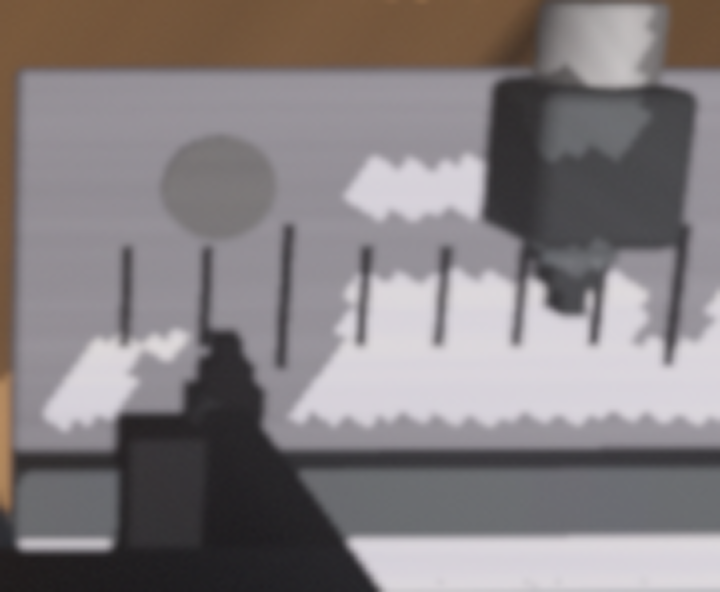

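{"op": "play_rows", "data": {
  "motion": [
    [0.01, 0.0066, 0, 0, 0],
    [0.02, 0.0132, 0, 0, 0],
    [0.03, 0.0199, 0, 0, 0],
    [0.04, 0.0265, 0, 0, 0],
    [0.05, 0.0331, 0, 0, 0],
    [0.06, 0.0397, 0, 0, 0],
    [0.07, 0.0463, 0, 0, 0],
    [0.08, 0.053, 0, 0, 0]
  ]
}}

```text
time_s: 4.72
ee_pos: [587.6, -52.7, 51.9]
ee_rot: [-133.0, 90.0, 170.5]
force: [-2.6, -1.1, 2.0]
gripper_width: 0.4
```

{"op": "play_rows", "data": {
  "motion": [
    [0.004, 0.0026, 0, 0, 0],
    [0.008, 0.0053, 0, 0, 0],
    [0.011, 0.0073, 0, 0, 0],
    [0.014, 0.0093, 0, 0, 0],
    [0.017, 0.0113, 0, 0, 0],
    [0.02, 0.0132, 0, 0, 0],
    [0.022, 0.0146, 0, 0, 0],
    [0.022, 0.0146, 0, 0, 0]
  ]
}}

```text
time_s: 5.38
ee_pos: [609.0, -38.7, 51.8]
ee_rot: [101.4, 90.0, 45.0]
force: [-0.9, 0.2, -0.1]
gripper_width: 0.4
```

```bash
cat >> h.py <<'E'
q=np.load("q.npy"); c,s=np.cos(q[2]),np.sin(q[2])
inv=lambda X:np.array([c*(X[0]-q[0])+s*(X[1]-q[1]),-s*(X[0]-q[0])+c*(X[1]-q[1])])
E
python3 - <<'E'
from h import *
st,w=wrist(); print(st["time_s"],inv(st["ee_pos"]),st["ee_pos"],st["force"],"along x",c*st["force"][0]+s*st["force"][1])
cv2.imwrite("pics/w3.png",w["img"])
for l,z in [("slide_index",45),("pointer_mark",45),("clip_mark",37)]:
    for r in finder.spot_point(w,l)[:2]:
        X=at_z(w,r["point"],z); print(l,np.round(r["point"],1),round(r["conf"],2),inv(X).round(1))
p=grab_frame("scene"); cv2.imwrite("pics/s3.png",cv2.resize(p["img"][190:330,230:390],None,fx=4,fy=4,interpolation=cv2.INTER_CUBIC))
E
```

```text
5.3833 [-91.85064977  75.07794036] [608.98760003 -38.67266973  51.84741608] [-0.87080664  0.16733686 -0.0533499 ] along x -0.6337120762974581
slide_index [370.  288.9] 0.65 [-65.6  74.9]
pointer_mark [344.  288.9] 0.9 [-77.4  74.9]
clip_mark [220.  188.9] 0.73 [-133.   119.4]
```

View pics/w3.png

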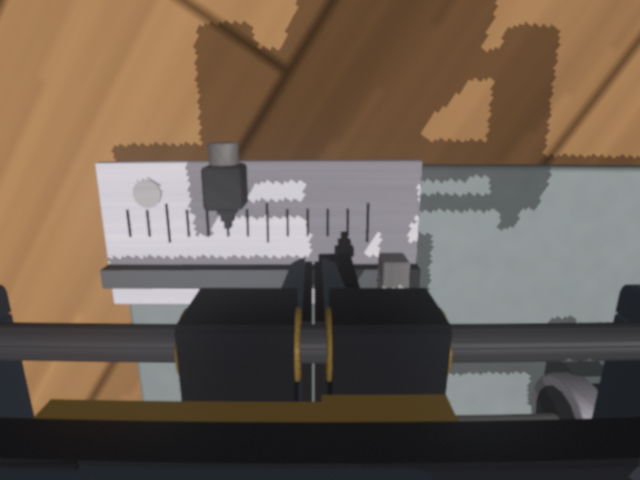

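View pics/s3.png

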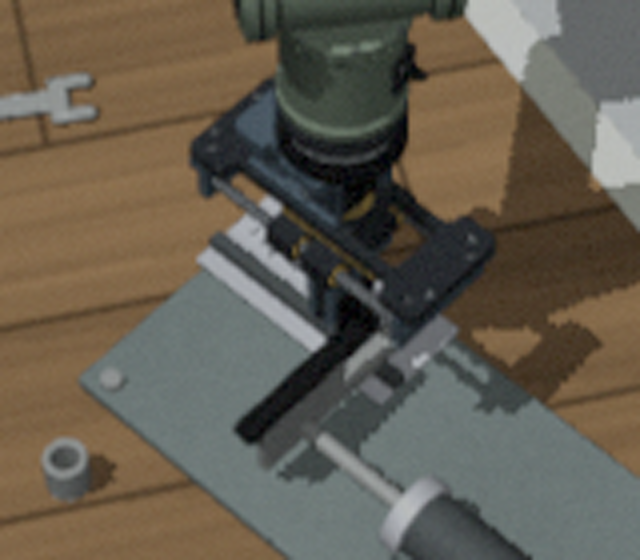

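The pointer nib (344,240) is near the 10 mm tick and about 12–14 mm from the arm. I'll keep pushing slowly.

{"op": "play_rows", "data": {
  "motion": [
    [0.0015, 0.001, 0, 0, 0],
    [0.003, 0.002, 0, 0, 0],
    [0.0045, 0.003, 0, 0, 0],
    [0.006, 0.004, 0, 0, 0],
    [0.0075, 0.005, 0, 0, 0],
    [0.0085, 0.0056, 0, 0, 0],
    [0.0092, 0.0061, 0, 0, 0],
    [0.0092, 0.0061, 0, 0, 0]
  ]
}}

```text
time_s: 6.3
ee_pos: [618.1, -32.7, 52.0]
ee_rot: [72.8, 90.0, 16.4]
force: [-0.1, -0.5, 0.4]
gripper_width: 0.5
```

```bash
cat > look.py <<'E'
import sys
from h import *
st,w=wrist(); print(st["time_s"],inv(st["ee_pos"]).round(1),st["ee_pos"].round(1),"along x",c*st["force"][0]+s*st["force"][1],st["force"].round(1),st["gripper_width"])
cv2.imwrite(f"pics/{sys.argv[1]}.png",w["img"])
for l,z in [("slide_index",45),("pointer_mark",45),("clip_mark",37)]:
    for r in finder.spot_point(w,l)[:2]:
        X=at_z(w,r["point"],z); print(l,np.round(r["point"],1),round(r["conf"],2),inv(X).round(1))
E
python3 look.py w4
```

```text
6.3 [-81.  75.] [618.1 -32.7  52. ] along x -0.3968750110159511 [-0.1 -0.5  0.4] 0.5277924271191163
slide_index [345.5 289. ] 0.61 [-65.8  74.7]
pointer_mark [343.2 290.1] 0.91 [-66.9  74.2]
clip_mark [192.9 186.9] 0.8 [-134.2  120.2]
```

View pics/w4.png

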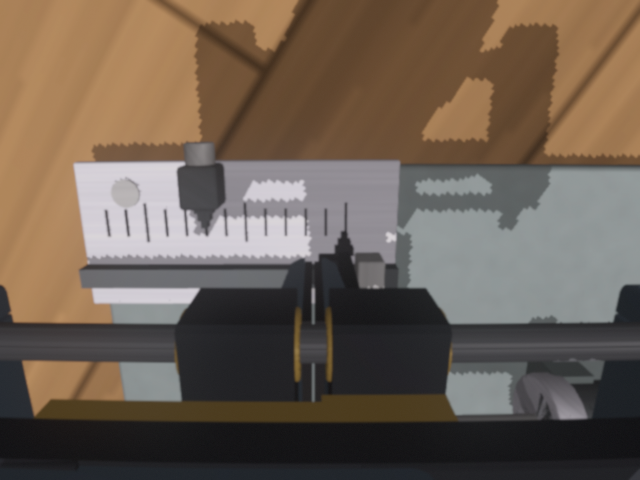

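{"op": "play_rows", "data": {
  "motion": [
    [0.0005, 0.0003, 0, 0, 0],
    [0.001, 0.0007, 0, 0, 0],
    [0.0015, 0.001, 0, 0, 0],
    [0.002, 0.0013, 0, 0, 0],
    [0.0025, 0.0017, 0, 0, 0],
    [0.003, 0.002, 0, 0, 0],
    [0.0034, 0.0022, 0, 0, 0],
    [0.0034, 0.0022, 0, 0, 0]
  ]
}}

```text
time_s: 7.17
ee_pos: [619.2, -31.7, 51.9]
ee_rot: [-103.6, 89.7, -160.0]
force: [-5.4, -5.0, 3.2]
gripper_width: 0.6
```

```bash
python3 look.py w5
```

```text
7.1667 [-79.5  75.2] [619.2 -31.7  51.9] along x -7.279187637142821 [-5.4 -5.   3.2] 0.5795057514648645
slide_index [342.1 290.2] 0.78 [-66.   74.5]
pointer_mark [344.3 292.9] 0.68 [-65.   73.2]
clip_mark [191.7 185.6] 0.76 [-133.4  121. ]
```

View pics/w5.png

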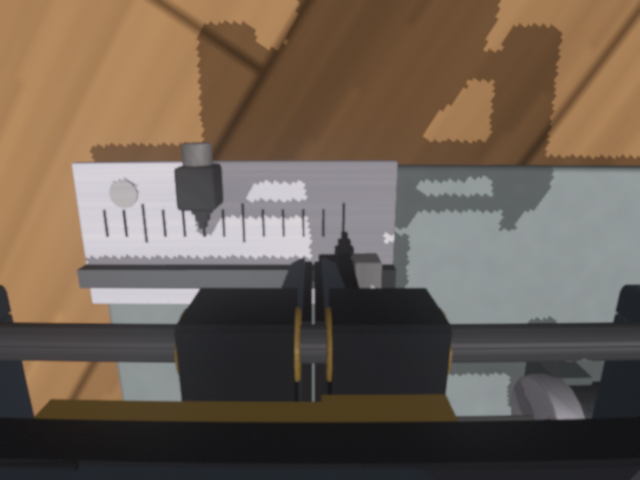

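Pushing now meets 7.3 N and the tool has stopped. The nib sits at tick 0 (col 344 vs 343), so the pointer is against the slide. The two views put the clip at about 68.5 mm. I'll back off, rise and go over the bar.

{"op": "play_rows", "data": {
  "motion": [
    [-0.005, -0.0033, 0, 0, 0],
    [-0.01, -0.0066, 0, 0, 0],
    [-0.01, -0.0066, 0.025, 0, 0],
    [-0.01, -0.0066, 0.06, 0, 0],
    [-0.01, -0.0066, 0.09, 0, 0.5],
    [0.01, -0.02, 0.095, 0, 1],
    [0.035, -0.035, 0.095, 0, 1],
    [0.061, -0.049, 0.095, 0, 1]
  ]
}}

```text
time_s: 8.03
ee_pos: [683.5, -79.9, 148.9]
ee_rot: [58.3, 89.8, 1.8]
force: [0.2, 0.2, -0.1]
gripper_width: 24.1
```

{"op": "play_rows", "data": {
  "motion": [
    [0, 0, 0, 0, 1],
    [0, 0, 0, 0, 1],
    [0, 0, 0, 0, 1],
    [0, 0, 0, 0, 1],
    [0, 0, 0, 0, 1],
    [0, 0, 0, 0, 1],
    [0, 0, 0, 0, 1],
    [0, 0, 0, 0, 1]
  ]
}}

```text
time_s: 8.7
ee_pos: [682.1, -79.4, 147.2]
ee_rot: [68.8, 90.0, 12.3]
force: [0.3, 0.6, -0.2]
gripper_width: 77.9
```

```bash
python3 look.py w6
python3 - <<'E'
from h import *
st,w=wrist()
for r in finder.spot_point(w,"pull_bar")[:2]: print(r, inv(at_z(w,r["point"],95)))
p=grab_frame("scene"); cv2.imwrite("pics/s6.png",cv2.resize(p["img"][190:330,230:390],None,fx=4,fy=4,interpolation=cv2.INTER_CUBIC))
E
```

```text
8.7 [-53.4   0.8] [682.1 -79.4 147.2] along x 0.6274980249065245 [ 0.3  0.6 -0.2] 77.90617759603903
slide_index [292.1 118. ] 0.62 [-66.1  75.8]
pointer_mark [292.9 120.8] 0.58 [-65.7  74.1]
clip_mark [184.8  44.9] 0.72 [-132.9  120.3]
clip_mark [384.4 382.1] 0.16 [   2.1 -119.7]
{'point': [314.4, 261.3], 'conf': 0.62} [-52.20304645  -1.89381317]
```

View pics/w6.png

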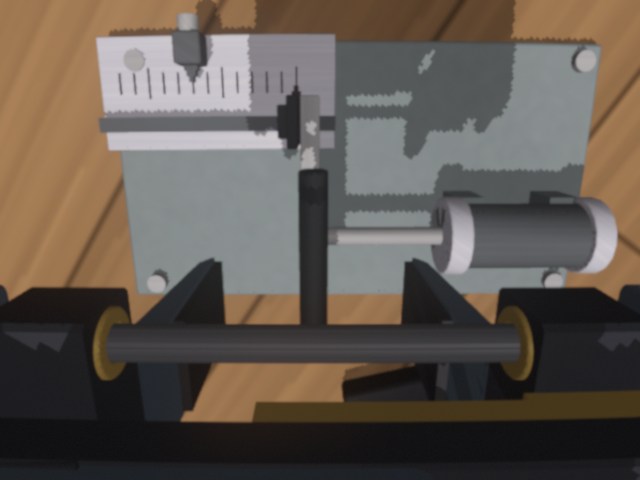

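View pics/s6.png

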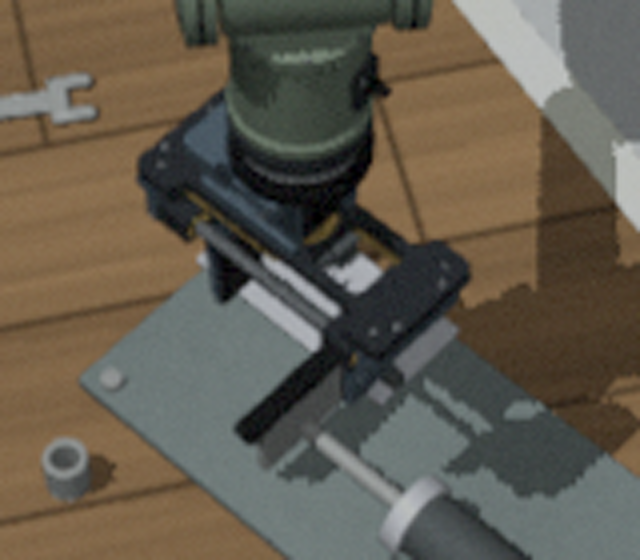

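The open fingers straddle the bar (centre col ~314, fingertips at 220 and 407), and the fin touches the arm at (293,120). I'll descend and close gently.

{"op": "play_rows", "data": {
  "motion": [
    [0, 0, -0.015, 0, 1],
    [0, 0, -0.03, 0, 1],
    [0, 0, -0.045, 0, 1],
    [0, 0, -0.06, 0, 1],
    [0, 0, -0.07, 0, 1],
    [0, 0, -0.07, 0, 1],
    [0, 0, -0.07, 0, 0.5],
    [0, 0, -0.07, 0, 0.4]
  ]
}}

```text
time_s: 9.72
ee_pos: [683.0, -79.7, 77.9]
ee_rot: [50.8, 89.9, -5.7]
force: [-0.2, 1.0, 0.6]
gripper_width: 80.8
```

{"op": "play_rows", "data": {
  "motion": [
    [0, 0, 0, 0, 0.3],
    [0, 0, 0, 0, 0.25],
    [0, 0, 0, 0, 0.2],
    [0, 0, 0, 0, 0.15],
    [0, 0, 0, 0, 0.1],
    [0, 0, 0, 0, 0.05],
    [0, 0, 0, 0, 0],
    [0, 0, 0, 0, 0]
  ],
  "squeeze": 20
}}

```text
time_s: 10.38
ee_pos: [682.2, -79.7, 76.9]
ee_rot: [141.9, 90.0, 85.5]
force: [0.5, -0.2, -0.2]
gripper_width: 27.5
```

```bash
python3 look.py w7
```

```text
10.3833 [-53.4   0.5] [682.2 -79.7  76.9] along x 0.32973771398112883 [ 0.5 -0.2 -0.2] 27.504078702816322
slide_index [284.7 120.5] 0.61 [-66.3  74.2]
pointer_mark [289.4 119.4] 0.93 [-64.1  74.7]
pointer_mark [139.   16.5] 0.72 [-130.6  119.6]
clip_mark [142.2  18.9] 0.95 [-132.2  120.3]
clip_mark [393.1 246.9] 0.47 [-11.1  10.2]
```

View pics/w7.png

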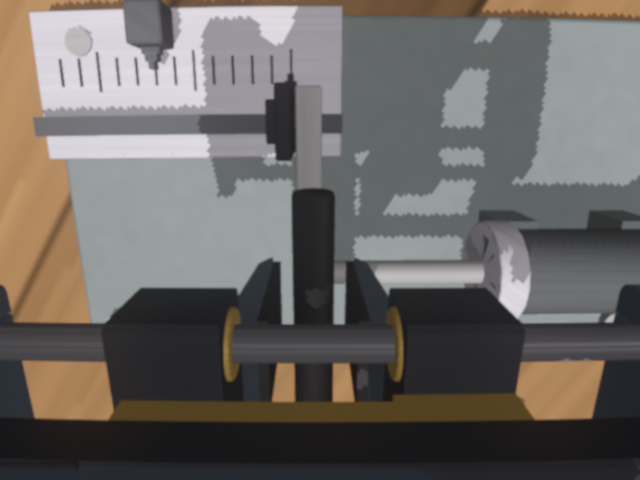

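{"op": "play_rows", "data": {
  "motion": [
    [0, 0, 0, 0, 0],
    [0, 0, 0, 0, 0],
    [0, 0, 0, 0, 0],
    [0, 0, 0, 0, 0],
    [0, 0, 0, 0, 0],
    [0, 0, 0, 0, 0],
    [0, 0, 0, 0, 0],
    [0, 0, 0, 0, 0]
  ],
  "squeeze": 25
}}

```text
time_s: 11.25
ee_pos: [682.3, -79.6, 76.9]
ee_rot: [97.7, 90.0, 41.3]
force: [1.3, 0.9, -1.5]
gripper_width: 15.2
```

```bash
python3 look.py w8
```

```text
11.25 [-53.3   0.5] [682.3 -79.6  76.9] along x 1.583226522274309 [ 1.3  0.9 -1.5] 15.199569223809297
slide_index [288.  115.8] 0.89 [-64.6  76.3]
pointer_mark [288.4 119.7] 0.92 [-64.5  74.5]
clip_mark [138.3  17.9] 0.66 [-133.9  120.8]
clip_mark [396.7 244.7] 0.47 [-9.2 11.4]
```

View pics/w8.png

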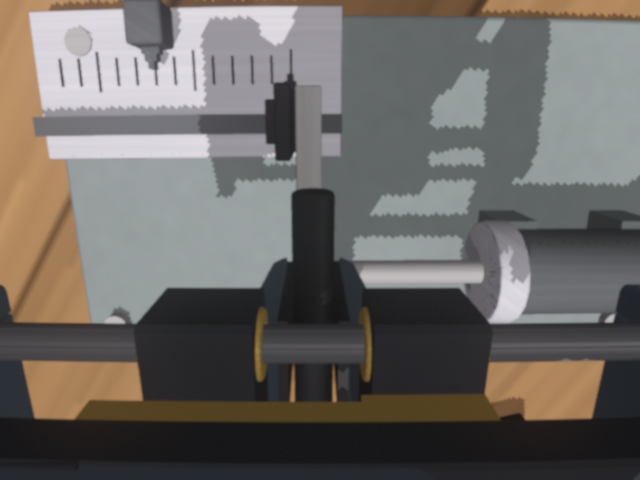

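The bar is gripped (15.2 mm) and the slide is still home. I'll pull out towards about 68 mm, slowing well before the clip so the pointer does not coast past it.

{"op": "play_rows", "data": {
  "motion": [
    [-0.0025, -0.0017, 0, 0, 0],
    [-0.0075, -0.005, 0, 0, 0],
    [-0.0142, -0.0094, 0, 0, 0],
    [-0.0208, -0.0138, 0, 0, 0],
    [-0.0275, -0.0182, 0, 0, 0],
    [-0.0342, -0.0226, 0, 0, 0],
    [-0.0392, -0.026, 0, 0, 0],
    [-0.0417, -0.0276, 0, 0, 0]
  ]
}}

```text
time_s: 12.12
ee_pos: [642.6, -106.1, 76.9]
ee_rot: [79.6, 89.7, 23.1]
force: [8.0, 5.6, -5.8]
gripper_width: 15.0
```

{"op": "play_rows", "data": {
  "motion": [
    [-0.002, -0.0013, 0, 0, 0],
    [-0.004, -0.0026, 0, 0, 0],
    [-0.006, -0.004, 0, 0, 0],
    [-0.008, -0.0053, 0, 0, 0],
    [-0.0095, -0.0063, 0, 0, 0],
    [-0.0108, -0.0072, 0, 0, 0],
    [-0.0117, -0.0077, 0, 0, 0],
    [-0.0117, -0.0077, 0, 0, 0]
  ]
}}

```text
time_s: 12.78
ee_pos: [631.6, -113.5, 77.0]
ee_rot: [77.6, 89.6, 21.1]
force: [7.1, 4.9, -4.6]
gripper_width: 15.5
```

```bash
python3 look.py w9
```

```text
12.7833 [-114.3    0.2] [ 631.6 -113.5   77. ] along x 8.627984845576085 [ 7.1  4.9 -4.6] 15.489554972958507
slide_index [285.9 119.7] 0.67 [-126.3   74.2]
pointer_mark [286.4 117.9] 0.95 [-126.1   75. ]
clip_mark [269.   15.6] 0.58 [-133.8  120.8]
clip_mark [286.4 117.3] 0.18 [-126.5   75.3]
```

View pics/w9.png

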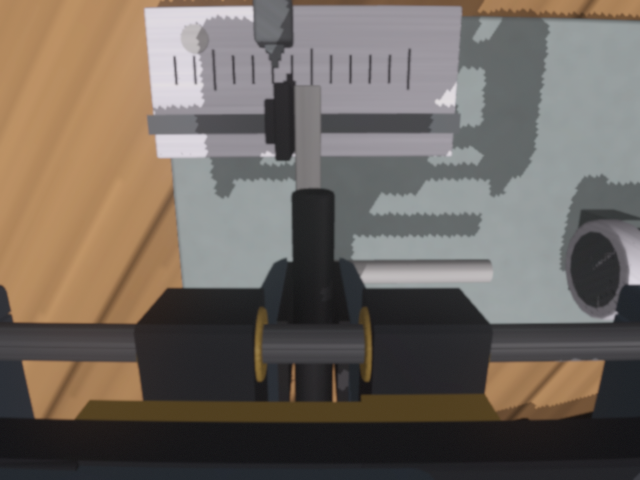

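The pointer nib (290,77) is about 15 px, or 7.5 mm, short of the clip nib (275,62). That agrees with a clip reading of 68.5.

{"op": "play_rows", "data": {
  "motion": [
    [-0.001, -0.0007, 0, 0, 0],
    [-0.002, -0.0013, 0, 0, 0],
    [-0.003, -0.002, 0, 0, 0],
    [-0.004, -0.0026, 0, 0, 0],
    [-0.005, -0.0033, 0, 0, 0],
    [-0.0058, -0.0038, 0, 0, 0],
    [-0.006, -0.004, 0, 0, 0],
    [-0.006, -0.004, 0, 0, 0]
  ]
}}

```text
time_s: 13.65
ee_pos: [625.9, -117.3, 76.9]
ee_rot: [78.1, 89.6, 21.5]
force: [8.2, 5.3, -6.8]
gripper_width: 15.0
```

```bash
python3 look.py w10; python3 -c "
import cv2
a=cv2.imread('pics/w10.png'); cv2.imwrite('pics/w10z.png',cv2.resize(a[0:170,200:400],None,fx=3.5,fy=3.5,interpolation=cv2.INTER_CUBIC))"
```

```text
13.65 [-121.1    0.2] [ 625.9 -117.3   76.9] along x 9.742228831653724 [ 8.2  5.3 -6.8] 14.998462440227584
slide_index [284.5 116.8] 0.75 [-133.8   75.5]
pointer_mark [287.8 118.9] 0.88 [-132.3   74.6]
```

View pics/w10z.png

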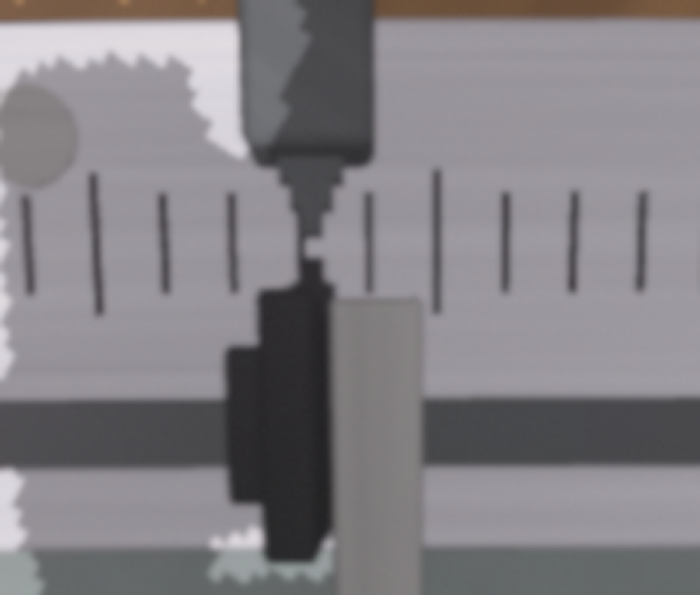

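The pointer nib (crop col ~315) and the clip nib (~311) line up to within about 1 mm. I'll hold for 1.3 s.

{"op": "play_rows", "data": {
  "motion": [
    [0, 0, 0, 0, 0],
    [0, 0, 0, 0, 0],
    [0, 0, 0, 0, 0],
    [0, 0, 0, 0, 0],
    [0, 0, 0, 0, 0],
    [0, 0, 0, 0, 0],
    [0, 0, 0, 0, 0],
    [0, 0, 0, 0, 0]
  ]
}}

```text
time_s: 14.52
ee_pos: [625.9, -117.3, 77.0]
ee_rot: [77.4, 89.6, 20.9]
force: [8.7, 5.7, -5.6]
gripper_width: 15.1
```

{"op": "play_rows", "data": {
  "motion": [
    [0, 0, 0, 0, 0],
    [0, 0, 0, 0, 0],
    [0, 0, 0, 0, 0],
    [0, 0, 0, 0, 0],
    [0, 0, 0, 0, 0],
    [0, 0, 0, 0, 0],
    [0, 0, 0, 0, 0],
    [0, 0, 0, 0, 0]
  ]
}}

```text
time_s: 15.18
ee_pos: [625.9, -117.3, 77.0]
ee_rot: [77.5, 89.6, 21.0]
force: [8.9, 5.0, -5.6]
gripper_width: 15.3
```

{"op": "play_rows", "data": {
  "motion": [
    [0.002, 0.0013, 0, 0, 0],
    [0.005, 0.0033, 0, 0, 0],
    [0.009, 0.006, 0, 0, 0],
    [0.013, 0.0086, 0, 0, 0],
    [0.017, 0.0112, 0, 0, 0],
    [0.021, 0.0139, 0, 0, 0],
    [0.025, 0.0165, 0, 0, 0],
    [0.028, 0.0185, 0, 0, 0]
  ]
}}

```text
time_s: 15.85
ee_pos: [652.8, -99.3, 76.9]
ee_rot: [78.1, 89.8, 21.6]
force: [4.1, 2.4, -2.6]
gripper_width: 15.3
```

{"op": "play_rows", "data": {
  "motion": [
    [0.004, 0.0026, 0, 0, 0],
    [0.008, 0.0053, 0, 0, 0],
    [0.012, 0.0079, 0, 0, 0],
    [0.016, 0.0106, 0, 0, 0],
    [0.02, 0.0132, 0, 0, 0],
    [0.023, 0.0152, 0, 0, 0],
    [0.0255, 0.0169, 0, 0, 0],
    [0.0275, 0.0182, 0, 0, 0]
  ]
}}

```text
time_s: 16.52
ee_pos: [678.6, -82.1, 76.9]
ee_rot: [92.6, 90.0, 36.1]
force: [2.5, 1.6, -1.9]
gripper_width: 15.5
```

{"op": "play_rows", "data": {
  "motion": [
    [0.001, 0.0007, 0, 0, 0],
    [0.002, 0.0013, 0, 0, 0],
    [0.003, 0.002, 0, 0, 0],
    [0.0037, 0.0025, 0, 0, 0],
    [0.0042, 0.0028, 0, 0, 0],
    [0.0042, 0.0028, 0, 0, 0],
    [0.0042, 0.0028, 0, 0, 0],
    [0.0042, 0.0028, 0, 0, 0]
  ]
}}

```text
time_s: 17.18
ee_pos: [682.3, -79.6, 76.9]
ee_rot: [-106.6, 90.0, -163.1]
force: [3.3, 2.2, -1.6]
gripper_width: 15.3
```

```bash
python3 look.py w11
```

```text
17.1833 [-53.3   0.5] [682.3 -79.6  76.9] along x 3.9551995900262362 [ 3.3  2.2 -1.6] 15.275807173698402
slide_index [286.1 119.4] 0.64 [-65.6  74.7]
pointer_mark [143.6 122.2] 0.56 [-132.7   73.7]
clip_mark [141.3  17.5] 0.78 [-132.6  120.9]
```

View pics/w11.png

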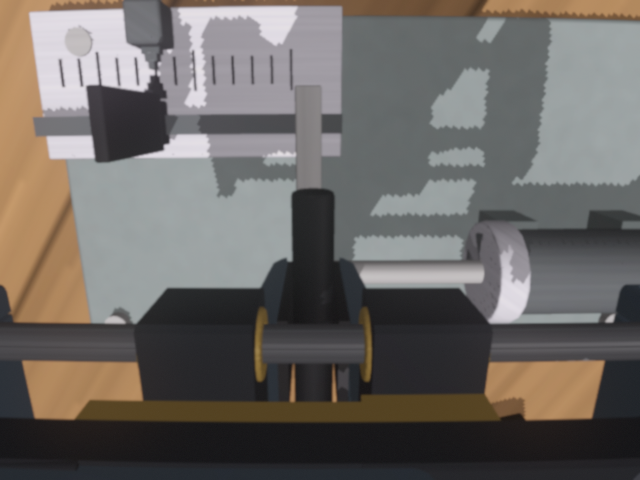

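The slide is essentially home, though the arm still carries ~4 N of spring force. The pointer stayed level with the clip. I'll nudge in 1.5 mm so the stop takes the load, then release.

{"op": "play_rows", "data": {
  "motion": [
    [0.0004, 0.0003, 0, 0, 0],
    [0.0008, 0.0005, 0, 0, 0],
    [0.0012, 0.0008, 0, 0, 0],
    [0.0012, 0.0008, 0, 0, 0],
    [0.0012, 0.0008, 0, 0, 0],
    [0.0012, 0.0008, 0, 0, 0],
    [0.0012, 0.0008, 0, 0, 0],
    [0.0012, 0.0008, 0, 0, 0]
  ]
}}

```text
time_s: 18.05
ee_pos: [682.3, -79.5, 76.9]
ee_rot: [-101.2, 89.8, -157.7]
force: [-4.7, -2.4, 1.5]
gripper_width: 15.7
```

{"op": "play_rows", "data": {
  "motion": [
    [0, 0, 0, 0, 0.2],
    [0, 0, 0, 0, 0.25],
    [0, 0, 0, 0, 0.3],
    [0, 0, 0, 0, 0.4],
    [0, 0, 0, 0, 0.5],
    [0, 0, 0, 0, 0.6],
    [0, 0, 0, 0, 0.7],
    [0, 0, 0, 0, 0.8]
  ]
}}

```text
time_s: 18.72
ee_pos: [683.9, -78.6, 77.0]
ee_rot: [72.8, 90.0, 16.3]
force: [-0.2, -0.2, -0.8]
gripper_width: 57.7
```

```bash
python3 look.py w12
```

```text
18.7167 [-51.4   0.5] [683.9 -78.6  77. ] along x -0.3051906365800273 [-0.2 -0.2 -0.8] 57.71057827043782
slide_index [140.7 118.8] 0.37 [-131.9   75.3]
pointer_mark [137.7  19.2] 0.7 [-129.3  118.5]
pointer_mark [139.  122.2] 0.68 [-132.9   73.7]
clip_mark [135.2  17.9] 0.76 [-133.5  120.8]
clip_mark [136.  122.1] 0.56 [-137.6   73.7]
```

View pics/w12.png

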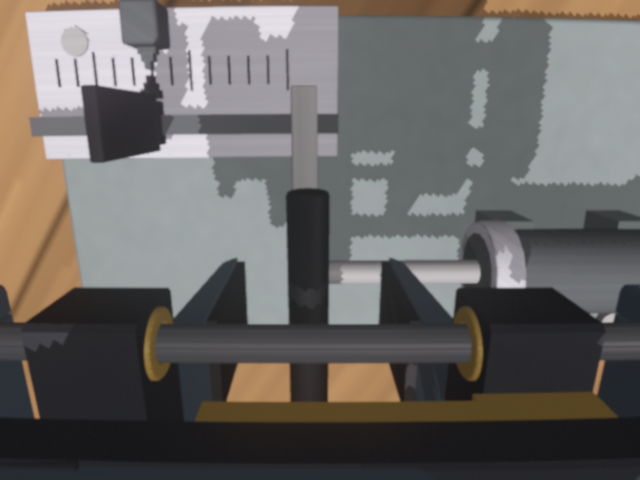

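Released: the fingers are clear on both sides of the bar and the slide is on its stop. I'll rise straight up.

{"op": "play_rows", "data": {
  "motion": [
    [0, 0, 0.01, 0, 0.8],
    [0, 0, 0.025, 0, 0.8],
    [0, 0, 0.045, 0, 0.8],
    [0, 0, 0.07, 0, 0.8],
    [0, 0, 0.095, 0, 0.8],
    [0, 0, 0.12, 0, 0.8],
    [0, 0, 0.14, 0, 0.8],
    [0, 0, 0.14, 0, 0.8]
  ]
}}

```text
time_s: 19.58
ee_pos: [686.1, -79.0, 223.4]
ee_rot: [49.3, 89.4, -7.1]
force: [-0.1, 0.0, 0.4]
gripper_width: 73.0
```

{"op": "play_rows", "data": {
  "motion": [
    [0, 0, 0, 0, 0.8],
    [0, 0, 0, 0, 0.8],
    [0, 0, 0, 0, 0.8],
    [0, 0, 0, 0, 0.8],
    [0, 0, 0, 0, 0.8],
    [0, 0, 0, 0, 0.8],
    [0, 0, 0, 0, 0.8],
    [0, 0, 0, 0, 0.8]
  ]
}}

```text
time_s: 20.25
ee_pos: [683.7, -78.6, 216.7]
ee_rot: [-138.3, 90.0, 165.2]
force: [0.1, 0.1, 1.3]
gripper_width: 72.7
```

```bash
python3 look.py w13; python3 -c "
import cv2
a=cv2.imread('pics/w13.png'); cv2.imwrite('pics/w13z.png',cv2.resize(a[0:260,120:420],None,fx=2.3,fy=2.3,interpolation=cv2.INTER_CUBIC))"
```

```text
20.25 [-51.6   0.5] [683.7 -78.6 216.7] along x 0.17431284011764347 [0.1 0.1 1.3] 72.694758641948
slide_index [292.2 117.6] 0.58 [-67.6  76.1]
pointer_mark [208.4 118.6] 0.84 [-133.6   75.5]
clip_mark [208.6  60.9] 0.81 [-132.9  119.4]
```

View pics/w13z.png

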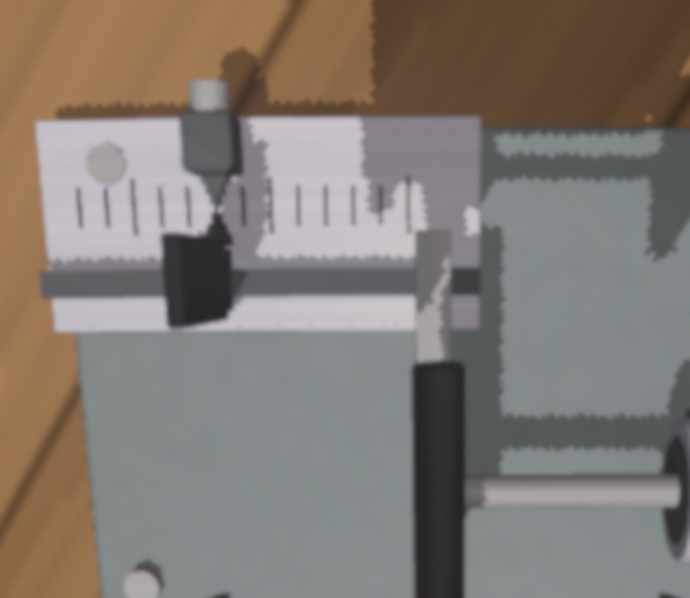

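The slide is home, and the pointer's nib (crop ~(218,215)) meets the clip's nib in the same column. The network's marks differ by 0.7 mm. I'm handing the job in.

```bash
python3 -c "
from workcell import job_done,sensors
print(job_done()); print(sensors.state()['time_s'])"
```

```text
the job is handed in; nothing more can be done
None
the job is handed in; nothing more can be done
```

The spring check is done and handed in at about 20 s of the 59 s allowed; the hand-in gives no verdict.

- **Pointer back:** I pushed the drag pointer in with closed fingers until it met firm resistance (about 7 N). Its nib was then at the scale's zero tick, with the slide home.
- **Pull and hold:** I gripped the bar and pulled the slide out about 68 mm. The pointer and clip nibs lined up within about 1 mm in the wrist picture, and I held there for over 1.3 s.
- **Ease home:** I eased the slide back still gripped, at about 60 mm/s at most. I pressed it lightly onto its stop and then let go, with no snap seen. The arm rose clear, with no force on the tool beyond noise.

**Last checks:** In the final picture the slide is home and the pointer is level with the clip: -133.6 mm against -132.9 mm along the tester. The clip stayed within about 1 mm of its starting position. I did not take a last picture of the bystanders, but nothing was moved near them and no unexpected force appeared.

**Disagreement:** My fit of the tester's position from the plate edges was about 2 to 5 mm off along its axis compared with the close-up views. I used the nibs and ticks, measured against each other, for the final positions. At the end the network also put the slide at about -67.6 mm, against about -65 mm when it was known to be home. I took that as network error, because the arm had felt the stop carry the load.

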